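# Snap the headset-holder clip onto the desk rail and slide it home

### The arm

A 6-joint arm with a two-finger parallel gripper is mounted at the origin on a cart in front of the work surface, level with it; the furniture and walls round the work are solid. World frame = base frame: x ahead of the robot, y to its left, z up, the work surface at z = 0. Lengths are in mm, angles in rad, forces in N, time in s.
With the tool pointing down it reaches from about 350 to 775 mm from the base axis. Payload 7.3 kg.
Tool frame: the origin (TCP) lies on the front face of the gripper's body, between the roots of the fingers; the fingertips stand 66 mm ahead of it and the grasp point (between the pads) lies 47 mm ahead of it (bot.tcp_to_grasp is the z of the grasp point in the tool frame, in mm); z points along the fingers, y is the direction in which the jaws open and shut (so a half turn about z gives the same grasp; the last joint's range is limited). The gripper opens to 92 mm and grips with 3 to 60 N. Pads are 19 mm wide; open, the fingers measure 130 mm over their backs; the gripper's body (75 mm by 190 mm) begins 47 mm behind the grasp point.
Start: joints at [0.978, 0.342, 1.524, -0, 1.275, -0.146], TCP at [226.828, 473.484, 292.241] pointing down, gripper open.
Joint ranges: [-2.53, 2.53], [-0.77, 2.02], [0.04, 2.7], [-1, 4.14], [0.28, 2.66], [-3.11, 3.11]. Speed limits (rad/s): [2.57, 2.57, 3.14, 3.14, 3.14, 3.14].

### API

Orientations are given as [roll, pitch, yaw] about the fixed x, y, z axes, in that order (R = Rz(yaw) Ry(pitch) Rx(roll)).
In Python, from plant import bot gives the robot as it stands.
- The arm moves only by the tool carry_out, never from a script. Its argument "deltas" is a list that holds one entry, the list of rows, each a list of 4 numbers: the shift along the tool's x, y, z in mm, then the turn about the tool's z in units of 5 degrees (1.0 is 5 degrees). A call has 1 to 20 rows; each row is the pose to reach, as a shift and turn from the pose commanded when the call began, along the tool's axes at that moment; what a row does not reach only later rows make up. A row lasts 1/10 s, in which the tool goes at most 50 mm and 8.59 degrees, less where a joint would pass 70% of its speed; a pose out of reach is approached as far as the arm can. A call with a gripper value outside its range is refused whole. "fingers" is the finger opening in mm, from 0 to 91.8, set as the call begins (left out, the last holds). The fingers move at their own pace and stop on an object; the grip force is fixed at half the most. Time passes only in rows, so rows that repeat a pose let the fingers close. It gives the time, the measured TCP pose, the force and the opening at its end, in the units of the state.
- bot.get_obs(): the state, without advancing time (a new reading comes with each control period).
- bot.capture(name): name is "scene" or "top" or "wrist"; returns (picture, depth): 480x640x3 uint8, blue, green, red; 480x640 float32, mm along the optical axis (not along the pixel's ray), 0 where there is no reading.
- bot.camera_model(name): a dict with "K" (3x3 intrinsics, pixels), "camera_from_world" (4x4, takes a point from world to camera coordinates). Camera axes: x right, y down, z forward; pixel columns grow to the right and rows downward; lengths in mm; the calibration is good to about 2 mm. A picture is of the moment at which its call begins: read the wrist's pose just before it. camera_model takes no time and is no camera call; for the wrist camera it gives the pose at the moment of the call.
- bot.close_job(): hands the job in, once; it reports no verdict.
The state is a dict: "time": time; "joint_positions": joint angles; "dq": joint speeds; "tau": joint torques, N m; "tool_pos": TCP position; "tcp_rot": TCP orientation; "contact_force": force on the tool from outside, world axes, zero at the start; "moment": the same for the moment, N m; "grip_width": finger opening in mm.
Only numpy, scipy, OpenCV 4.12 (cv2) and the standard library are available. Lean on these libraries where they do the work, as an engineer would, in place of code of your own. Each camera call takes 0.05 s, during which the arm holds its last target. There are 200 camera calls.

### The job

Pick up the headset-holder clip, press it down over the round bar of the desk rail until its spring arms snap past the bar's widest point, then slide it along the bar until it is home against the keeper plate, its end under the plate's lip. The bar rides on springs: never force it down onto its stops. Leave the clip upright on the bar and let go; leave the other things on the desk where they are.

Things in the scene. Friction and masses are not known exactly. Their poses are not given: they have to be found in the camera images.
- clip_seat (a point): Point of the loose headset-holder clip where the bar's axis lies once the clip is fully seated, 21.5 mm above its feet. Axes: x across the clip (an arm on either side), y along the bar it will sit on, z up. The clip is 38 (x) x 48 (y) x 79 mm tall, 60 to 110 g, stands on its feet, opening down; the same turned half round. Its plastic back plate, 38 x 48 mm, reaches from 12 to 19 mm above this point.
- clip_tab (a point): Middle of the clip's upright grey tab, 37 mm above clip_seat, same axes: 10 mm thick in x, 28 mm wide in y, rising 36 mm from the top of the back plate (18 mm below this point to 18 mm above it), with a small raised ear at either end of its upper edge. Pinch it across x. Fingertips may rest on the back plate on either side of the tab and push there.
- clip_mouth (a point): Middle of the clip's mouth, 9.6 mm below clip_seat, same axes: between the inward beads of the two steel spring arms, here 16 mm apart; the arms are 40 mm long in y; below the beads they flare to feet 41 mm apart, down to 12 mm below this point. To pass the 24 mm bar the arms must spread, which takes about 10 to 15 N of push; then they snap in under it and hold the back plate down on it.
- bar_mid (a point): On the axis of the desk rail's round steel bar, midway between its posts. Axes: x across the bar, y along it towards the keeper, z up. Diameter 24 mm, axis 70 mm above the desk; free from y = -73 mm (post) to y = +65 mm (face of the keeper plate). It moves down with the bar when the bar is pushed, so a push to the measured place stops short of the snap.
- clip_home (a point): Point on the bar's axis, 41 mm in +y from bar_mid, where clip_seat lies when the clip is seated and its end touches the keeper plate. Same axes; moves with the bar.
- keeper_lip (a point): Middle of the free edge of the keeper's lip, at its underside: 58 mm in +y from bar_mid and 22.5 mm above the bar's axis. The lip is 28 mm wide (x), 4 mm thick, and runs on to the keeper plate (42 mm wide, at y = 65 to 71 mm). It hangs 3.5 mm over the back plate of a seated clip, so a clip goes on farther down the bar (clip_seat at y below +32 mm from bar_mid) and is slid under.
- rail: The stand, fixed to the desk; origin at the centre of its underside, axes as bar_mid. Base plate 80 (x) x 230 (y) x 8 mm, two grey posts 34 (x) x 26 (y) mm, centred at y = -86 and +86 mm, 96 mm tall.
- bar (a joint): How far the bar is pushed down on its soft spring mounts, m: 0 at rest; about 1 N to start it and 0.48 N more for each mm; hard stops at 0.036 m (about 18.5 N).
- mint_tin: Bystander: flat tin with rounded corners, 63 x 105 x 26 mm, origin at the centre of its underside.
- red_case: Bystander: small oblong case with rounded edges, 120 x 60 x 30 mm, origin at the centre of its underside.
Things that resemble listed ones, but are neither listed nor needed, are in the scene too. Leave any brown or turquoise look-alike of the part that bears clip_seat alone.

How it is judged (in metres and radians):
On the way:
1. the clip's arms have snapped past the bar's widest point, on the stretch of bar clear of the lip (z of clip_seat in the frame of clip_home between -0.0025 and 0.006 m and x of clip_seat in the frame of clip_home between -0.004 and 0.004 m and y of clip_seat in the frame of clip_home between -0.1 and -0.004 m and angle between the y axis of clip_seat and the y axis of clip_home, either way round below 0.12 rad), for 0.2 s.
At the end, for the whole second after the job is handed in: The clip sits fully seated on the bar (its seat point within 2.5 mm of the bar's axis in height and 4 mm across), upright within 0.2 rad, within 3 mm of touching the keeper plate, under its lip, with the bar back up at rest (within 2 mm) and the clip let go (z of clip_seat in the frame of clip_home between -0.0025 and 0.0025 m and x of clip_seat in the frame of clip_home between -0.004 and 0.004 m and y of clip_seat in the frame of clip_home above -0.003 m and angle between the y axis of clip_seat and the y axis of clip_home, either way round below 0.1 rad and angle between clip_seat's own z axis and vertical below 0.2 rad and value of joint bar below 0.002 m).
It fails at once if the bar is forced down onto its stops (more than 35 mm) (value of joint bar above 0.035 m).
It fails at once if a bystander (flat tin or small case) is moved more than 25 mm (distance of any of mint_tin, red_case from where it was at the start of the episode above 0.025 m).
It also fails if it takes over 67 s, if anything falls off the work surface, if the arm or the gripper's body presses on something with over 40 N, if the wrist force passes 120 N, or if a joint passes its speed limit or range.

## Working session

There is one attempt and no reset: what is moved stays moved. The work goes in short steps, Python scripts to look and compute and a tool call to move; the robot and the scene stay as the last step left them, time stands still between calls to the robot, and variables do not carry over. Pictures are saved under pics/ and viewed, about 8 in all and at most 12, crops included, and the job is handed in when it is done.

Besides the shell and the picture viewer there is one more tool, called after "Request:" as name([rows], argument=value, ...), one row to a line, values as JSON. carry_out: Moves the arm, as the interface text tells. Its arguments: {"type":"object","properties":{"deltas":{"type":"array","items":{"type":"array","items":{"type":"array","items":{"type":"number"}}}},"fingers":{"type":"number"}},"required":["deltas"]}

```bash
ls; mkdir -p pics; cat > h.py <<'E'
import numpy as np,cv2
from plant import bot
def cap(n,f):
    m=bot.camera_model(n);p,d=bot.capture(n);cv2.imwrite(f'pics/{f}.png',p)
    np.savez(f'pics/{f}.npz',p=p,d=d,K=m['K'],T=m['camera_from_world']);return p,d
def cloud(f):
    z=np.load(f'pics/{f}.npz');d=z['d'];v,u=np.mgrid[:480,:640];K=z['K']
    c=np.stack([(u-K[0,2])/K[0,0]*d,(v-K[1,2])/K[1,1]*d,d,np.ones_like(d)],-1)
    w=c@np.linalg.inv(z['T']).T[:,:3];w[d==0]=np.nan;return z['p'],w
E
python3 - <<'E'
from h import *
print(bot.get_obs())
for n in('scene','top'):cap(n,n+'0')
p,w=cloud('top0')
z=np.load('pics/top0.npz');print(z['K'],np.linalg.inv(z['T']))
E
```

```text
pics
{'time': 0.0, 'joint_positions': array([ 9.77984507e-01,  3.42704117e-01,  1.52501387e+00,  4.70250581e-06,
        1.27537897e+00, -1.45977298e-01]), 'dq': array([-8.92855103e-04, -2.49544804e-04,  6.57525711e-04, -1.23640703e-03,
       -7.68865875e-04, -9.58555299e-06]), 'tau': array([ 5.92904726e-04, -4.31233943e+01, -2.44229168e+01,  7.15755788e-02,
        5.59384050e-02, -1.43162360e-04]), 'tool_pos': array([226.65676072, 473.21706023, 291.55563804]), 'tcp_rot': array([-3.14010500e+00, -2.23263935e-04,  2.69475659e+00]), 'contact_force': array([ 0.46604567, -0.2717812 , -0.34343433]), 'moment': array([-0.038476  , -0.03075406,  0.00861074]), 'grip_width': 92.19255224571761}
[[457.15840132   0.         315.27017591]
 [  0.         457.15840132 241.17946798]
 [  0.           0.           1.        ]] [[-3.85641434e-02 -9.69792372e-01  2.40864197e-01  2.53399826e+02]
 [-9.99250632e-01  3.82262212e-02 -6.07706328e-03 -2.24614163e+01]
 [-3.31383844e-03 -2.40918057e-01 -9.70539802e-01  1.17838807e+03]
 [ 0.00000000e+00  0.00000000e+00  0.00000000e+00  1.00000000e+00]]
```

View pics/top0.png

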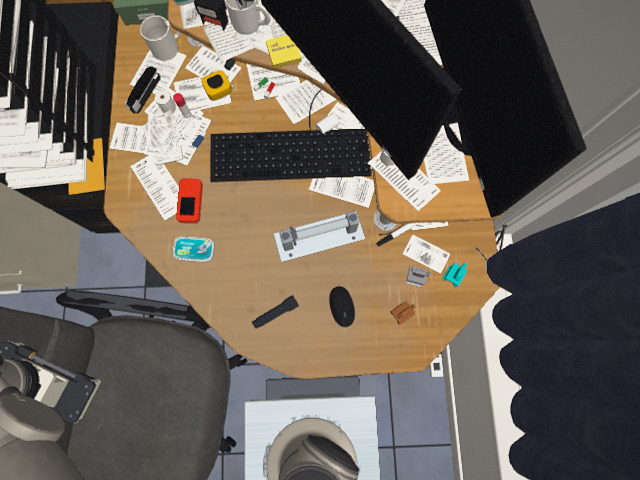

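View pics/scene0.png

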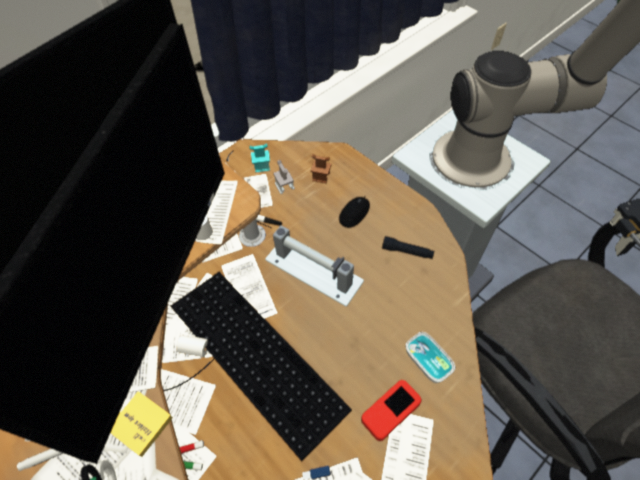

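Top view: grey clip at (417,275) between turquoise (456,272) and brown (402,312) look-alikes; rail spans (285,240)–(352,222). I'll zoom in.

```bash
python3 - <<'E'
from h import *
p,w=cloud('top0')
a=cv2.resize(p[200:275,265:375],None,fx=7,fy=7,interpolation=2)[:, :770]
b=cv2.resize(p[250:300,385:475],None,fx=8,fy=8,interpolation=2)
cv2.imwrite('pics/c1.png',np.vstack([cv2.resize(a,(440,300)),cv2.resize(b,(440,244))]))
# heights
def sel(x0,x1,y0,y1,lo,hi):
    q=w[y0:y1,x0:x1].reshape(-1,3);c=p[y0:y1,x0:x1].reshape(-1,3);k=(q[:,2]>lo)&(q[:,2]<hi);return q[k],c[k]
q,c=sel(400,432,258,292,8,100);k=np.ptp(c.astype(int),axis=1)<40
q=q[k];print(len(q),q.mean(0),q.min(0),q.max(0))
for lo,hi in((45,90),(28,45)):
    r=q[(q[:,2]>lo)&(q[:,2]<hi)];e=np.linalg.svd((r-r.mean(0))[:,:2],full_matrices=False);print(lo,len(r),r.mean(0),e[1]/len(r)**.5,e[2][0],np.degrees(np.arctan2(e[2][0,1],e[2][0,0])))
q,c=sel(268,375,205,262,60,120)
print(len(q));
for lo,hi in((60,76),(76,88),(88,93),(93,110)):
    r=q[(q[:,2]>lo)&(q[:,2]<hi)];e=np.linalg.svd((r-r.mean(0))[:,:2],full_matrices=False);print(lo,len(r),r.mean(0),r.min(0),r.max(0),np.degrees(np.arctan2(e[2][0,1],e[2][0,0])))
r=q[q[:,2]>90]
import collections
for cl in cv2.kmeans(r[:,:2].astype(np.float32),2,None,(3,50,.1),5,0)[2]:print(cl)
q,c=sel(268,375,205,262,4,14);print('base',q.mean(0),cv2.minAreaRect(q[:,:2].astype(np.float32)))
E
```

```text
328 [ 434.93084551 -280.39256408   50.74023868] [ 413.90332869 -321.82079386    8.43289225] [ 484.25083109 -255.40687295   87.08236667]
45 129 [ 436.68188137 -282.32761235   69.78165556] [12.5341603   5.08886711] [-0.31025559 -0.95065318] -108.07463439304007
28 177 [ 435.01924052 -279.17327288   40.99069381] [14.58708486 12.22384422] [-0.50378858 -0.86382699] -120.25096875916188
939
60 89 [545.95828311 -44.17720385  71.52983188] [ 519.33751297 -138.14564125   60.7889523 ] [584.84544128  51.67530121  75.87028061] -75.71857248251892
76 484 [556.55714727 -45.1913489   81.78389849] [ 519.84706697 -136.94757388   76.02780663] [584.95818059  53.20983277  87.96809745] -75.9959904581998
88 21 [554.2844251  -63.43039919  90.44636666] [ 518.83112208 -134.10966378   88.36798571] [587.86767818  56.96494923  92.77877077] -74.69649241377053
93 345 [553.25666214 -25.60310264  98.23763897] [ 518.45697813 -138.80675311   93.03948067] [595.07960779  58.83945287 104.96025607] -76.48867100671234
[538.0619    36.496452]
[ 576.0225  -123.41028]
base [554.78080805 -40.91485363   8.30424008] ((567.1563110351562, -46.15229797363281), (285.5758056640625, 155.2730712890625), 87.74883270263672)
```

View pics/c1.png

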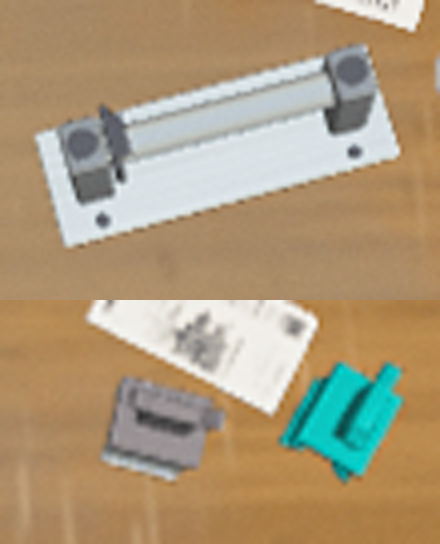

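Crop: the keeper is at the rail's left (+y world) end. The grey clip's tab runs along the image's right-down diagonal. Now work out the hover move for the wrist camera.

```bash
cat >> h.py <<'E'
from scipy.spatial.transform import Rotation as Ro
def pose():
    o=bot.get_obs();return np.array(o['tool_pos']),Ro.from_euler('xyz',o['tcp_rot']).as_matrix()
def go(P,yawdeg=None):
    p,R=pose();y=np.degrees(np.arctan2(R[1,0],R[0,0]))
    t=0 if yawdeg is None else -(((yawdeg-y)+180)%360-180)/5
    print('delta',np.round(R.T@(np.array(P)-p),1),'turn',round(t,2))
E
python3 - <<'E'
from h import *
p,R=pose();C=np.linalg.inv(bot.camera_model('wrist')['camera_from_world'])
print('cam in tool',R.T@(C[:3,3]-p),'\n',R.T@C[:3,:3],bot.camera_model('wrist')['K'])
go([450,100,290],114);go([390,-150,290],72);go([437,-282,260],72)
E
```

```text
cam in tool [ 67.86799705   0.51614384 -92.49383476] 
 [[ 2.58490413e-04 -9.67707443e-01 -2.52075856e-01]
 [ 9.99999849e-01  3.72409257e-04 -4.04214973e-04]
 [ 4.85037220e-04 -2.52075714e-01  9.67707393e-01]] [[428.00658246   0.         320.51775617]
 [  0.         428.00658246 239.95479716]
 [  0.           0.           1.        ]]
delta [-362.7 -240.1    1.9] turn 8.08
delta [-416.6 -491.5    2.2] turn 16.48
delta [-516.  -590.2   32.3] turn 16.48
```

Request:
carry_out([
  [[-40, -27, 0, 0.9], [-80, -54, 0, 1.8], [-121, -80, 0, 2.7], [-161, -107, 0, 3.6], [-202, -134, 0, 4.5], [-242, -160, 0, 5.4], [-282, -187, 0, 6.3], [-322, -214, 0, 7.2], [-363, -240, 0, 8.1], [-372, -282, 0, 9.5], [-381, -324, 0, 10.9], [-390, -366, 0, 12.3], [-399, -408, 0, 13.7], [-408, -450, 0, 15.1], [-417, -491, 2, 16.5], [-442, -516, 10, 16.5], [-467, -541, 18, 16.5], [-492, -566, 26, 16.5], [-516, -590, 32, 16.5], [-516, -590, 32, 16.5]],
])

```text
time: 2.1
tool_pos: [437.6, -284.7, 258.6]
tcp_rot: [-3.141, 0.0, 1.252]
contact_force: [0.6, 1.6, 0.8]
grip_width: 91.8
```

```bash
python3 - <<'E'
from h import *
print(pose());p,d=cap('wrist','w1');print(bot.get_obs()['dq'].round(3))
cv2.imwrite('pics/w1b.png',p)
E
```

```text
(array([ 437.61890714, -284.71558511,  258.55060224]), array([[ 3.13295063e-01,  9.49655296e-01, -1.01064803e-03],
       [ 9.49655818e-01, -3.13295074e-01,  1.51196338e-04],
       [-1.73046646e-04, -1.00713685e-03, -9.99999478e-01]]))
[ 0.03  -0.043  0.04   0.008  0.014  0.01 ]
```

View pics/w1.png

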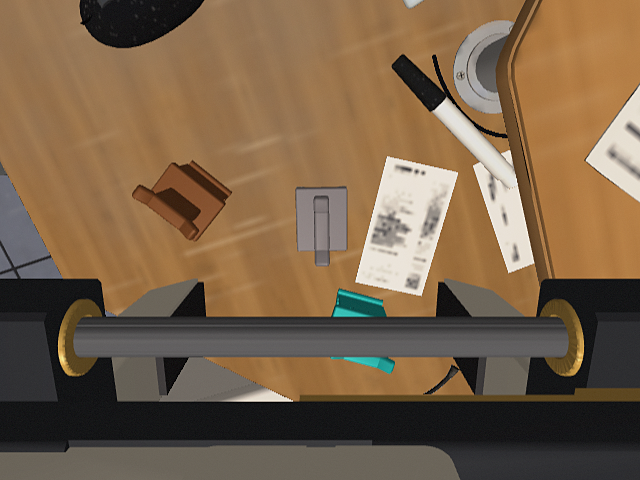

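Wrist view: the grey clip's plate spans (296–347, 187–251), with the tab along the column at ~322, already aligned with the tool. Turquoise at (360,330), brown at (183,200).

```bash
python3 - <<'E'
from h import *
p,w=cloud('w1');P,R=pose()
t=(w-P)@R; t[...,2]=w[...,2]
g=(np.ptp(p.astype(int),axis=2)<25)
def st(n,r):
    m=cv2.minAreaRect(r[:,:2].astype(np.float32));print(n,len(r),'med',np.median(r,0).round(1),'min',r.min(0).round(1),'max',r.max(0).round(1),[np.round(v,1) for v in m])
a=t[180:275,285:355];k=g[180:275,285:355]
st('plate',a[k&(a[...,2]>36)&(a[...,2]<44)]);st('tabtop',a[k&(a[...,2]>70)&(a[...,2]<90)])
for n,(x0,x1,y0,y1) in dict(tur=(325,400,285,375),brown=(130,235,160,242)).items():
    b=t[y0:y1,x0:x1];c=p[y0:y1,x0:x1].astype(int);k=(np.ptp(c,axis=2)>60)&(b[...,2]>20)&(b[...,2]<95)
    if n=='tur':k&=c[...,0]>c[...,2]+50
    st(n,b[k])
E
```

```text
plate 2368 med [ 3.1  2.1 40.5] min [-23.1 -17.6  36.1] max [25.1 20.3 43. ] [array([1.1, 1.4]), array([37.3, 47.8]), np.float64(89.2)]
tabtop 1040 med [ 1.7  1.3 76.9] min [-22.4  -3.3  73.5] max [24.7  6.7 81.4] [array([1.2, 1.4]), array([ 9.8, 47. ]), np.float64(88.8)]
tur 1027 med [-77.6  33.6  40.8] min [-102.3    7.7   20. ] max [-67.6  53.5  81.3] [array([-85.3,  32.1]), array([24.6, 47.5]), np.float64(16.4)]
brown 2625 med [ 18.2 -95.3  41. ] min [ -15.2 -121.7   22.2] max [ 42.8 -70.4  81.7] [array([ 13.9, -99.8]), array([37.4, 48.5]), np.float64(41.5)]
```

Request:
carry_out([
  [[-1, 2, 25, -0.2], [-1.6, 2.7, 50, -0.2], [-1.6, 2.7, 75, -0.2], [-1.6, 2.7, 95, -0.2], [-1.6, 2.7, 105, -0.2], [-1.6, 2.7, 110, -0.2], [-1.6, 2.7, 110, -0.2], [-1.6, 2.7, 110, -0.2]],
], fingers=42)

```text
time: 2.95
tool_pos: [439.7, -284.0, 151.1]
tcp_rot: [3.14, 0.001, 1.273]
contact_force: [0.2, 0.8, -0.2]
grip_width: 42.4
```

```bash
python3 - <<'E'
from h import *
P,R=pose();print(P,bot.get_obs()['dq'].round(3));go([439.3,-284.1,107.5])
p,d=cap('wrist','w2')
p,w=cloud('w2');t=(w-P)@R;t[...,2]=w[...,2]
g=(np.ptp(p.astype(int),axis=2)<25)&(abs(t[...,0])<40)&(abs(t[...,1])<30)
for lo,hi in((36,44),(70,90)):
    r=t[g&(t[...,2]>lo)&(t[...,2]<hi)];print(len(r),np.median(r,0),r.min(0),r.max(0))
E
```

```text
[ 439.73506209 -284.02127886  151.13202148] [-0.002 -0.003 -0.003  0.001 -0.003 -0.002]
delta [-0.2 -0.5 43.6] turn 0
5199 [ 5.74269311 -0.56310025 40.45997265] [-22.38714047 -20.8913398   36.2195976 ] [25.79875487 17.13823108 42.89020061]
2034 [ 9.05017079 -1.77302251 76.79829165] [ -9.51404062 -27.18697064  72.4547862 ] [25.59223582 27.87613973 89.98605671]
```

Request:
carry_out([
  [[0.5, -1, 20, 0], [1, -1.3, 35, 0], [1, -1.3, 41, 0], [1, -1.3, 43, 0], [1, -1.3, 43, 0], [1, -1.3, 43, 0]],
])

```text
time: 3.6
tool_pos: [438.7, -282.9, 108.0]
tcp_rot: [3.14, 0.001, 1.272]
contact_force: [0.6, -0.8, 0.0]
grip_width: 41.7
```

Request:
carry_out([
  [[0, 0, 0, 0], [0, 0, 0, 0], [0, 0, 0, 0], [0, 0, 0, 0], [0, 0, 0, 0], [0, 0, 0, 0]],
], fingers=4)

```text
time: 4.2
tool_pos: [438.4, -282.6, 107.2]
tcp_rot: [3.141, -0.0, 1.272]
contact_force: [-0.5, 0.2, -0.8]
grip_width: 9.9
```

```bash
python3 - <<'E'
from h import *
p,w=cloud('top0')
m=(w[...,2]>110)&(w[...,0]>450)&(w[...,0]<900)&(w[...,1]>-350)&(w[...,1]<150)
q=w[m]
for x0 in range(450,900,50):
    r=q[(q[:,0]>=x0)&(q[:,0]<x0+50)]
    if len(r):print(x0,len(r),r.min(0).round(),r.max(0).round())
go([438,-283,260]);go([578,-130,260],104)
E
```

```text
550 1383 [ 551. -350.  111.] [ 600. -182.  147.]
600 3889 [ 600. -350.  111.] [ 650. -179.  575.]
650 4424 [ 650. -350.  112.] [ 700. -170.  575.]
700 3620 [ 700. -350.  114.] [ 750. -147.  575.]
750 3028 [ 750. -350.  115.] [ 800. -114.  575.]
800 2062 [ 800. -119.  231.] [850. -81. 557.]
850 1514 [ 850. -118.  112.] [900. -48. 507.]
delta [  -0.5   -0.3 -152.8] turn 0
delta [ 186.9   88.6 -152.7] turn -6.22
```

Request:
carry_out([
  [[0, 0, -15, 0], [0, 0, -50, 0], [0, 0, -95, 0], [0, 0, -130, 0], [30, -8, -155, -1], [70, -18, -165, -2.5], [110, -28, -165, -4], [145, -37, -165, -5.3], [165, -42, -165, -6.2], [174, -44, -165, -6.2], [174, -44, -165, -6.2], [174, -44, -165, -6.2], [174, -44, -165, -6.2]],
])

```text
time: 5.5
tool_pos: [447.5, -104.4, 272.1]
tcp_rot: [-3.142, 0.0, 1.811]
contact_force: [-0.7, 0.1, -0.2]
grip_width: 10.0
```

```bash
python3 - <<'E'
from h import *
print(pose(),bot.get_obs()['dq'].round(3),bot.get_obs()['grip_width']);p,d=cap('wrist','w3')
E
```

```text
(array([ 447.53980182, -104.38863391,  272.08464433]), array([[-2.38072596e-01,  9.71247361e-01, -4.94615873e-05],
       [ 9.71247349e-01,  2.38072584e-01, -1.77473166e-04],
       [-1.60594897e-04, -9.02909330e-05, -9.99999983e-01]])) [-0.002  0.001 -0.     0.001  0.002 -0.002] 10.021528717472922
```

View pics/w3.png

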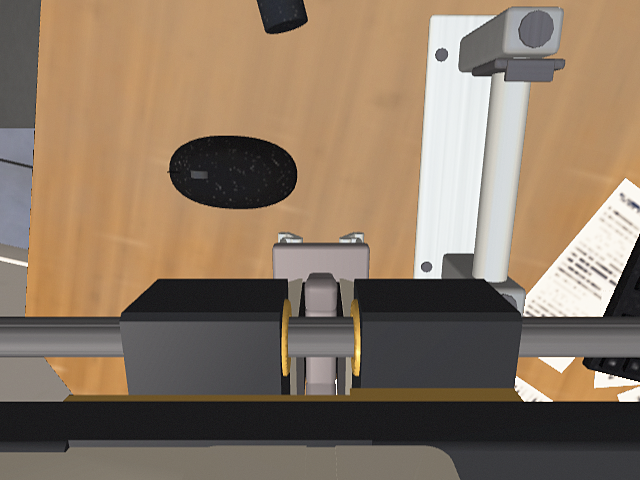

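Wrist view: bar runs from (510,80) at the keeper to (490,278); the keeper lip is at (530,70). The clip is held straight, with its plate at (273–369, 243–280).

```bash
python3 - <<'E'
from h import *
from scipy.optimize import least_squares
p,w=cloud('w3');P,R=pose();t=(w-P)@R;t[...,2]=w[...,2]
g=np.ptp(p.astype(int),axis=2)<30
b=t[95:265,470:535];b=b[(b[...,2]>66)&(b[...,2]<88)]
def f(v):  # cylinder radius 12: axis at y=a+b*x, z=c+d*x
    return np.hypot((b[:,1]-v[0]-v[1]*b[:,0]),b[:,2]-v[2]-v[3]*b[:,0])-12
s=least_squares(f,[np.median(b[:,1]),0,70,0],loss='soft_l1');v=s.x
print('bar y=%.2f+%.4f x, z=%.2f+%.4f x'%tuple(v),len(b),np.median(abs(s.fun)))
u=np.array([1,v[1]])/np.hypot(1,v[1]);o=np.array([0,v[0]])
al=lambda r:(r[:,:2]-o)@u
ac=lambda r:(r[:,:2]-o)@[-u[1],u[0]]
def st(n,r):print(n,len(r),'along',np.percentile(al(r),[1,50,99]).round(1),'across',np.percentile(ac(r),[1,50,99]).round(1),'z',np.percentile(r[:,2],[1,50,99]).round(1))
a=t[0:90,455:575];k=(a[...,2]>92)&(a[...,2]<101);r=a[k];st('top',r)
n=p[0:90,455:575][k].mean(1);h=np.histogram(al(r),np.arange(40,220,2));print([(int(e),int(c)) for c,e in zip(*h) if c])
a=t[0:285,410:535];st('base',a[(a[...,2]>5)&(a[...,2]<11)])
# held clip plate
a=t[235:282,265:375];a=a[(a[...,2]>160)];print('clip');
r=a[(a[...,2]>195)&(a[...,2]<212)];print(np.percentile(r,[1,50,99],axis=0).round(1),cv2.minAreaRect(r[:,:2].astype(np.float32)))
E
```

```text
bar y=122.54+0.0057 x, z=69.92+-0.0003 x 6403 0.3759428287012341
top 4120 along [ 95.8 116.6 135.6] across [-19.5  -1.8  17.6] z [92.3 96.1 99.2]
[(94, 52), (96, 190), (98, 159), (100, 186), (102, 248), (104, 256), (106, 238), (108, 35), (110, 170), (112, 229), (114, 226), (116, 221), (118, 217), (120, 229), (122, 211), (124, 230), (126, 219), (128, 222), (130, 218), (132, 188), (134, 155), (136, 21)]
base 14019 along [-54.7  52.4 150.3] across [-39.7 -18.7   9.7] z [ 5.6  7.9 10. ]
clip
[[ 1.070e+01 -1.840e+01  2.001e+02]
 [ 1.850e+01 -1.000e-01  2.053e+02]
 [ 2.460e+01  1.850e+01  2.106e+02]] ((17.186586380004883, 0.00283050537109375), (15.19550609588623, 38.1201057434082), 0.23183709383010864)
```

Request:
carry_out([
  [[15, 40, 0, 0], [30, 80, 0, 0.07], [42, 112, 0, 0.07], [46, 122.8, 0, 0.07], [46, 122.8, 0, 0.07], [46, 122.8, 30, 0.07], [46, 122.8, 55, 0.07], [46, 122.8, 67, 0.07], [46, 122.8, 70, 0.07], [46, 122.8, 70, 0.07], [46, 122.8, 70, 0.07]],
])

```text
time: 6.65
tool_pos: [556.1, -29.6, 203.5]
tcp_rot: [3.14, 0.001, 1.807]
contact_force: [0.3, -0.5, -0.7]
grip_width: 9.9
```

```bash
python3 - <<'E'
from h import *
P,R=pose();P0=np.array([447.53980182,-104.38863391,272.08464433]);R0=Ro.from_euler('xyz',[np.pi,0,np.arctan2(.971247,-.238073)]).as_matrix()
print((P-P0)@R0,P);p,d=cap('wrist','w4');p,w=cloud('w4');t=(w-P)@R;t[...,2]=w[...,2]
cv2.imwrite('pics/w4c.png',p)
E
```

```text
[ 46.79336037 123.24123014  68.57870583] [556.09726896 -29.60029451 203.5059385 ]
```

View pics/w4c.png

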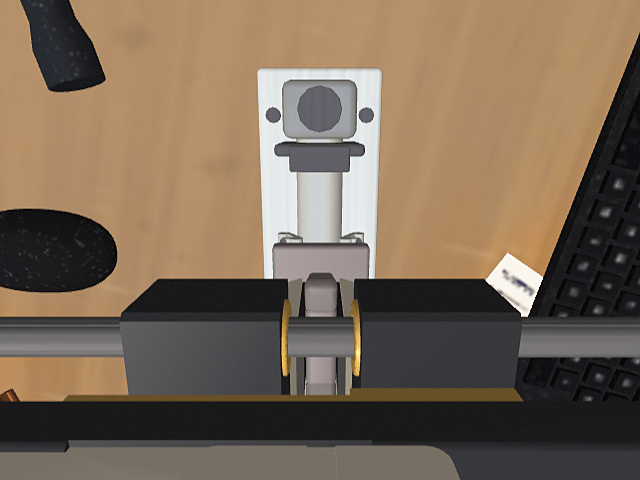

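The view shows the clip (col 321) centred over the bar (col 320), well short of the lip (row 160). Descending to near contact.

Request:
carry_out([
  [[0, -0.3, 12, 0], [0, -0.3, 22, 0], [0, -0.3, 25, 0], [0, -0.3, 28, 0], [0, -0.3, 31, 0], [0, -0.3, 34, 0], [0, -0.3, 34, 0], [0, -0.3, 34, 0]],
])

```text
time: 7.5
tool_pos: [555.5, -29.2, 168.5]
tcp_rot: [3.141, 0.0, 1.807]
contact_force: [-1.0, 1.5, 3.7]
grip_width: 10.1
```

Request:
carry_out([
  [[0, 0, 3, 0], [0, 0, 6, 0], [0, 0, 9, 0], [0, 0, 12, 0], [0, 0, 12, 0], [0, 0, 12, 0]],
])

```text
time: 8.1
tool_pos: [555.6, -29.2, 157.1]
tcp_rot: [3.14, 0.0, 1.807]
contact_force: [-0.7, 1.0, 9.1]
grip_width: 9.9
```

Request:
carry_out([
  [[0, 0, 2, 0], [0, 0, 4, 0], [0, 0, 6, 0], [0, 0, 6, 0], [0, 0, 6, 0]],
])

```text
time: 8.6
tool_pos: [555.8, -29.3, 151.5]
tcp_rot: [3.14, 0.001, 1.807]
contact_force: [-1.8, 1.0, 12.5]
grip_width: 9.6
```

Request:
carry_out([
  [[0, 0, 1, 0], [0, 0, 2, 0], [0, 0, 2, 0], [0, 0, 2, 0]],
])

```text
time: 9.0
tool_pos: [555.8, -29.3, 149.7]
tcp_rot: [3.14, 0.001, 1.807]
contact_force: [-2.7, 0.4, 12.3]
grip_width: 9.8
```

Request:
carry_out([
  [[0, 0, 1, 0], [0, 0, 2, 0], [0, 0, 2, 0], [0, 0, 2, 0]],
])

```text
time: 9.4
tool_pos: [555.9, -29.3, 147.8]
tcp_rot: [3.139, 0.001, 1.807]
contact_force: [-2.6, 1.4, 12.8]
grip_width: 9.8
```

Request:
carry_out([
  [[0, 0, 1, 0], [0, 0, 2, 0], [0, 0, 2, 0], [0, 0, 2, 0]],
])

```text
time: 9.8
tool_pos: [556.1, -29.4, 146.0]
tcp_rot: [3.139, 0.001, 1.807]
contact_force: [-1.0, 1.1, 13.8]
grip_width: 9.8
```

Request:
carry_out([
  [[0, 0, 1, 0], [0, 0, 2, 0], [0, 0, 2, 0], [0, 0, 2, 0]],
])

```text
time: 10.2
tool_pos: [555.9, -29.6, 143.1]
tcp_rot: [3.14, 0.001, 1.807]
contact_force: [-0.4, -1.1, 7.1]
grip_width: 10.0
```

Force fell from 13.8 to 7.1 N, which matches the fully seated geometry: it has snapped. Easing up to rest height, then sliding.

Request:
carry_out([
  [[0, 0, -4, 0], [0, 0, -8, 0], [0, 0, -11, 0], [0, 0, -12, 0], [0, 0, -12, 0], [0, 0, -12, 0]],
])

```text
time: 10.8
tool_pos: [555.7, -29.5, 154.2]
tcp_rot: [3.141, 0.001, 1.807]
contact_force: [2.9, -3.3, 0.9]
grip_width: 9.5
```

```bash
python3 - <<'E'
from h import *
P,R=pose();print(P,bot.get_obs()['contact_force']);p,d=cap('wrist','w5');p,w=cloud('w5');t=(w-P)@R;t[...,2]=w[...,2]
a=t[:300,200:440]
k=lambda lo,hi,x0,x1:a[(a[...,2]>lo)&(a[...,2]<hi)&(abs(a[...,1])<30)&(a[...,0]>x0)&(a[...,0]<x1)]
for n,r in dict(plate=k(83,95,5,35),lip=k(92,101,35,60),bar=k(78,86,25,60)).items():
  if len(r):print(n,len(r),np.percentile(r,[1,50,99],axis=0).round(1).tolist())
cv2.imwrite('pics/w5c.png',cv2.resize(p[100:330,200:440],None,fx=2.4,fy=2.4))
E
```

```text
[555.6705882  -29.49914143 154.15977765] [ 2.92065212 -3.29974546  0.92691513]
plate 3558 [[10.3, -18.4, 83.6], [18.2, 0.2, 87.8], [24.5, 18.4, 94.3]]
lip 3060 [[48.7, -19.7, 92.9], [55.3, -0.2, 95.2], [59.8, 19.5, 96.8]]
bar 2058 [[25.2, -8.1, 78.1], [36.1, -0.2, 80.2], [46.4, 7.8, 82.0]]
```

View pics/w5c.png

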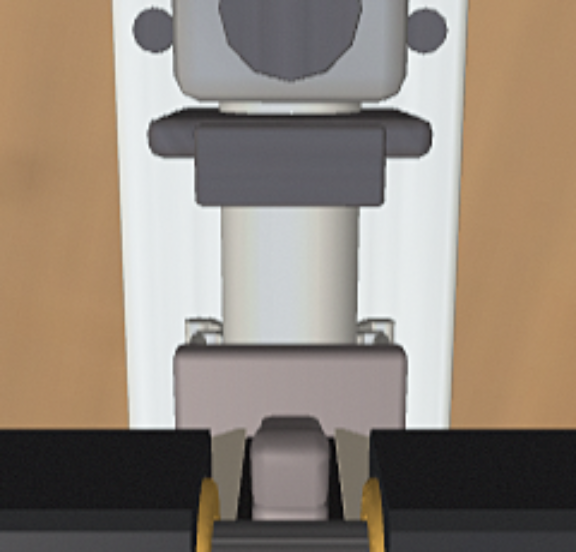

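Seated on the bar, square to it, plate front ~23 mm short of the lip. Slide it in.

Request:
carry_out([
  [[3, 0, -0.8, 0], [7, 0, -0.8, 0], [12, 0, -0.8, 0], [17, 0, -0.8, 0], [22, 0, -0.8, 0], [25, 0, -0.8, 0], [27, 0, -0.8, 0], [28, 0, -0.8, 0], [28, 0, -0.8, 0], [28, 0, -0.8, 0]],
])

```text
time: 11.85
tool_pos: [548.7, -1.8, 155.0]
tcp_rot: [-3.142, -0.001, 1.807]
contact_force: [3.1, -0.1, 0.8]
grip_width: 9.9
```

Request:
carry_out([
  [[1, 0, 0, 0], [2, 0, 0, 0], [2.5, 0, 0, 0], [2.5, 0, 0, 0]],
])

```text
time: 12.25
tool_pos: [548.2, 0.4, 155.0]
tcp_rot: [3.142, 0.0, 1.807]
contact_force: [2.9, -2.7, 0.7]
grip_width: 9.7
```

Request:
carry_out([
  [[1, 0, 0, 0], [2, 0, 0, 0], [2, 0, 0, 0], [2, 0, 0, 0]],
])

```text
time: 12.65
tool_pos: [548.1, 0.9, 155.2]
tcp_rot: [3.141, 0.002, 1.807]
contact_force: [2.7, -10.1, -0.0]
grip_width: 10.0
```

```bash
python3 - <<'E'
from h import *
P,R=pose();o=bot.get_obs();print(P,o['contact_force'],R.T@o['contact_force'],o['dq'].round(3))
p,d=cap('wrist','w6');p,w=cloud('w6');t=(w-P)@R;t[...,2]=w[...,2]
a=t[:300,200:440]
k=lambda lo,hi,x0,x1:a[(a[...,2]>lo)&(a[...,2]<hi)&(abs(a[...,1])<30)&(a[...,0]>x0)&(a[...,0]<x1)]
r=k(92,101,10,70);h=np.histogram(r[:,0],np.arange(10,70,1));print([(int(e),int(c)) for c,e in zip(*h) if c])
r=k(84,92,5,35);print(np.percentile(r,[1,50,99],axis=0).round(1).tolist())
E
```

```text
[548.07171244   0.90411498 155.20624686] [  2.67773103 -10.05406244  -0.01737518] [-10.40151322   0.24770021   0.04340634] [-0.001  0.    -0.001  0.001  0.     0.002]
[(10, 44), (11, 210), (12, 26), (13, 13), (14, 85), (17, 57), (18, 175), (19, 192), (20, 198), (21, 194), (22, 189), (23, 199), (24, 232), (25, 265), (26, 296), (27, 294), (28, 335), (29, 403), (30, 213), (32, 56), (33, 136), (34, 205), (35, 209), (36, 226), (37, 232), (38, 244), (39, 249), (40, 250), (41, 259), (42, 248), (43, 244), (44, 258), (45, 264), (46, 267), (47, 256), (48, 263), (49, 266), (50, 266), (51, 271), (52, 272), (53, 268), (54, 293), (55, 269), (56, 259), (57, 285), (58, 39)]
[[10.3, -18.9, 84.3], [15.8, -0.6, 88.8], [30.5, 19.0, 91.8]]
```

Reaction of 10 N along the bar with only 0.5 mm of motion, and the lip edge 17 mm ahead of the seat: home. Relax and release.

Request:
carry_out([
  [[-1, 0, 0, 0], [-1.5, 0, 0, 0], [-1.5, 0, 0, 0]],
])

```text
time: 13.0
tool_pos: [548.1, 0.7, 155.0]
tcp_rot: [3.142, 0.0, 1.807]
contact_force: [2.0, -3.9, 0.9]
grip_width: 10.0
```

Request:
carry_out([
  [[0, 0, 0, 0], [0, 0, 0, 0], [0, 0, 0, 0], [0, 0, 0, 0], [0, 0, 0, 0], [0, 0, -20, 0], [0, 0, -50, 0], [0, 0, -85, 0], [-40, 0, -105, 0], [-60, 0, -110, 0], [-60, 0, -110, 0], [-60, 0, -110, 0]],
], fingers=45)

```text
time: 14.2
tool_pos: [561.8, -57.4, 264.6]
tcp_rot: [-3.141, -0.001, 1.806]
contact_force: [0.2, 0.6, 0.1]
grip_width: 44.8
```

```bash
python3 - <<'E'
from h import *
P,R=pose();print(P,bot.get_obs()['grip_width']);p,d=cap('wrist','w7');p,w=cloud('w7');t=(w-P)@R;t[...,2]=w[...,2]
r=t[(abs(t[...,1])<30)&(t[...,0]>20)&(t[...,0]<140)]
def st(n,r):
  if len(r):print(n,len(r),np.percentile(r,[1,50,99],axis=0).round(1).tolist())
z=r[:,2];st('plate',r[(z>86)&(z<91.5)]);st('bar',r[(z>72)&(z<84)&(r[:,0]<60)]);st('tab',r[z>118]);st('lip',r[(z>92)&(z<101)&(abs(r[:,1])<13)])
cv2.imwrite('pics/w7c.png',cv2.resize(p[0:330,170:470],None,fx=1.8,fy=1.8))
E
```

```text
[561.76852888 -57.35349348 264.57083099] 44.81529092513415
plate 3156 [[36.3, -18.4, 87.1], [58.9, 2.3, 88.9], [91.8, 19.0, 90.6]]
bar 661 [[20.2, -11.0, 72.3], [26.3, 0.9, 79.8], [34.4, 12.3, 82.8]]
tab 57945 [[21.4, -29.5, 124.8], [26.5, -0.1, 300.4], [68.1, 29.5, 313.7]]
lip 2934 [[77.4, -12.8, 92.6], [99.9, -0.3, 96.4], [117.2, 12.8, 99.3]]
```

View pics/w7c.png

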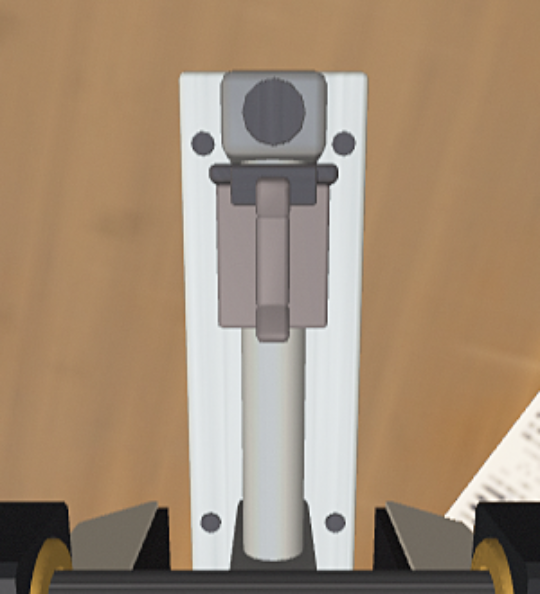

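The final view shows the clip upright, with its plate under the lip and up to the keeper plate. Its rear edge is 41 mm behind the lip edge, as it must be at home, and the plate top at 88.9 mm means the bar is at rest.

```bash
python3 -c "
from plant import bot
print(bot.close_job())"
```

```text
the job is handed in; nothing more can be done
None
```

The clip is seated on the bar, home against the keeper plate with its end under the lip, and I've let it go and handed the job in. It took about 14 s of the 67 s allowed; the system gave no verdict.

- **Snap:** I pinched the grey clip by its tab and pressed it onto the bar clear of the lip. The push peaked at 13.8 N in the readings between steps, which puts the bar about 27 mm down, short of its 36 mm stops. It then fell to 7.1 N at the seated height.
- **Slide:** I eased the bar back up and slid the clip about 30 mm until it pushed back with about 10 N at the keeper plate. I then relaxed the push and released.
- **Final check (wrist camera):** The clip is upright and square on the bar. Its rear edge is 41 mm behind the lip's edge, as expected at home. The plate top is at 88.9 mm, so it is fully seated with the bar at rest.
- **Not checked:** I did not look again at the tin, the red case or the look-alikes afterwards. The arm did not go near the tin or the case. It passed close to the brown and turquoise look-alikes when picking up the clip, with no sign of contact.

No check failed or disagreed.

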